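Load the flask carrier and hold the flask down in its sprung ring

TASK

Load the carrier: stand the clear bottle and the amber bottle upright in its two empty cells, one in each, leaving the jar in the middle cell. Then set the orange-bunged flask upright in the white sprung ring, press it down until the ring is at its stop, and finish while still holding it pressed down there, so that a colleague can fit the retaining clip. Lower the glassware, never drop it or lay it over, and leave the beaker and the gold-lidded vial where they are.

Things in the scene. Friction and masses are not known exactly. Their poses are not given: they have to be found in the camera images.
- flask_center (a point): Centre, half-way up, of the glass flask with conical shoulder and orange rubber bung: round, 188 mm tall, 110 mm wide at its foot; 0.45 to 0.65 kg; z axis up along the flask. Grasp it by the neck and bung, 140 to 175 mm above its foot, where it measures about 39 mm across.
- flask: The same flask; origin at the centre of its underside, z up.
- clear_bottle_center (a point): Centre, half-way up, of the clear glass reagent bottle with white cap: 110 mm tall, body 48 mm wide up to 72 mm, above that neck and cap about 28 mm wide (72 to 109 mm above its foot), the place to grasp; 0.25 kg; z up.
- clear_bottle: The same clear bottle; origin at the centre of its underside.
- amber_bottle_center (a point): Centre, half-way up, of the small brown glass bottle with dark brown stopper: 95 mm tall, body 40 mm wide up to 64 mm, above that neck and stopper about 25 mm wide (64 to 94 mm above its foot), the place to grasp; 0.24 kg; z up.
- amber_bottle: The same amber bottle; origin at the centre of its underside.
- carrier: The carrier, fixed to the worktop: pale metal plate 250 mm (its x) by 220 mm (its y), 8 mm thick, origin at the centre of its underside. On its far half (x = +70 mm) stands a blue crate 70 by 206 by 45 mm, its rim 53 mm above the worktop, with a row of three cells along y, each 62 by 63 mm inside; on its near half (x = -60 mm) the white sprung ring.
- cell0 (a point): Centre of the floor of the empty cell at the carrier's +y end; floor 12 mm above the worktop, walls 41 mm above that floor; axes as the carrier's.
- cell1 (a point): Centre of the floor of the middle cell, which the jar occupies.
- cell2 (a point): Centre of the floor of the empty cell at the carrier's -y end; as cell0.
- ring_seat (a point): Centre of the ring's flat seat, on which the flask's foot stands; moves with the ring; 48 mm above the worktop when the ring is up, 28 mm at the stop. The seat is 118 mm wide inside a collar that rises 18 mm above it and flares to 128 mm inside at the top, 138 mm outside; the flask has 4 mm of play each side.
- ring (a joint): How far the ring is pressed down, in m: 0 up, 0.020 at its stop. Springs push it up with 10 N at the top and 20 N at the stop; ring and flask weigh about 7 N, so the flask alone does not sink and about 14 N more are needed to reach the stop. It springs back when let go.
- jar_center (a point): Centre, half-way up, of the clear screw jar, 48 mm wide, 64 mm tall, which stands in the middle cell; leave it there.
- beaker: Glass beaker, 70 mm wide, 86 mm tall, origin under its centre; leave it alone.
- gold_vial: Squat amber jar with gold lid, 39 mm wide, 64 mm tall, origin under its centre; leave it alone.
There are look-alikes about, which are no part of the job. Leave any pink or purple look-alike of the amber_bottle alone.

How it is judged:
By the outcome, as a careful person would: the job done as asked, in the order asked, and still so for the second after the job is handed in, while the arm keeps its last pose, push and grip.
It also fails if it takes over 72 s, if anything falls off the work surface, if the arm or the gripper's body presses on something with over 40 N, if the wrist force passes 120 N, or if a joint passes its speed limit or range.

ROBOT

A 6-joint arm with a two-finger parallel gripper is mounted at the origin on a cart in front of the work surface, level with it; the furniture and walls round the work are solid. World frame = base frame: x ahead of the robot, y to its left, z up, the work surface at z = 0. Lengths are in m, angles in rad, forces in N, time in s.
With the tool pointing down it reaches from about 0.3 to 0.875 m from the base axis. Payload 4.2 kg.
Tool frame: the origin (TCP) lies midway between the tips of the shut fingers; the grasp point (between the pads) lies 19 mm behind it; z points along the fingers, y is the line along which they close (so a half turn about z gives the same grasp; the last joint's range is limited). The gripper opens to 85 mm and grips with 20 to 120 N. Pads are 22 mm wide; open, the fingers measure 114 mm over their backs; the gripper's body (76 mm by 85 mm) begins 54 mm behind the grasp point. The pads swing forward as they close: fully open they stand 13 mm farther back than shut.
Start: joints at [-1.318, 0.32, 1.565, -0, 1.257, -0.02], TCP at [0.155, -0.554, 0.211] pointing down, gripper open.
Joint ranges: [-3.11, 3.11], [-0.84, 2.01], [0.21, 2.61], [-1.34, 4.49], [0.05, 2.63], [-2.56, 2.56]. Speed limits (rad/s): [2.57, 2.57, 3.14, 3.14, 3.14, 3.14].

INTERFACE

Orientations are given as [roll, pitch, yaw] about the fixed x, y, z axes, in that order (R = Rz(yaw) Ry(pitch) Rx(roll)).
In Python, from workcell import bot gives the robot as it stands. Calls block until the motion is done:
- bot.goto(position, orientation): joint-space move of the TCP to a pose.
- bot.move_linear(position, attitude=None, max_speed=0.15, max_force=None): straight line of the TCP; attitude=None keeps the orientation; max_speed is the mean speed in m/s. With max_force (N) it stops when the force on the tool has changed by that much, and returns True; else False.
- bot.move_j(angles): joint-space move.
- bot.open_gripper() and bot.close(squeeze=None): open the fingers fully, or close them until they stop; squeeze is the grip in N (None keeps the last).
- bot.sleep(seconds).
- bot.inverse_kinematics(position, orientation): joint angles nearest the present ones, or None.
- bot.snapshot(name): name is "side" or "top" or "wrist"; returns a dict with "color" (420x560x3 uint8, red, green, blue), "fov_y" (degrees; the focal length in pixels is half the picture's height over the tangent of half this angle, whatever the lens; pixels are square), "cx", "cy" (the principal point, pixels), "k1" (the pictures are not rectified: a ray, as slopes to the right and down, at radius r is drawn at 1 + k1 r^2 times it, then the intrinsics apply), "R" (3x3) and "t" (3): a world point X has camera coordinates R X + t. Camera axes: x right, y down, z forward; pixel columns grow to the right and rows downward; lengths in m; the calibration is good to about 2 mm. A picture is of the moment at which its call begins. There is no depth.
A pose or a line that the arm cannot do raises bot.IKError and nothing moves.
- bot.sign_off(): hands the job in; it is judged then, once.
Trained networks look in a picture, given as the dict that the camera call returned (one of the last four; its "shot" number tells which), for a name from the list of things; names that differ only in an ending like _2 or _b are one class to them, and where a whole thing is asked for, a point or a joint stands for the part that bears it (a point fixed in the world has none). Each returns a list of dicts, best first, with "conf" (0 to 1); they miss things now and then, are a little off and sometimes report something else, mostly with a low value. They report only what shows in the picture. A call takes as long as a camera call. They do not tell look-alikes from the thing itself.
- bot.recognise(picture, target): "point" ([x, y, z] in m, in world coordinates, good to about 4 mm: the middle of the surface that is visible of it).
- bot.silhouettes(picture, target): "region" (420x560 bool, what is visible of it).
- bot.pinpoint(picture, target): "point" ([x, y, z] in m, in world coordinates, good to about 4 mm: a listed point, or the origin of a listed thing).
Readings, each from a call of its own:
- bot.get_time(): time.
- bot.get_joint_positions(): joint angles.
- bot.get_joint_velocities(): joint speeds.
- bot.get_joint_efforts(): joint torques, N m.
- bot.get_ee_pos(): TCP position.
- bot.get_eef_rot(): TCP orientation.
- bot.get_ft_force(): force on the tool from outside, world axes, zero at the start.
- bot.get_wrist_torque(): the same for the moment, N m.
- bot.get_grip_width(): finger opening in m.
- bot.get_finger_force(): force on a finger pad.
Only numpy, scipy, OpenCV 4.12 (cv2) and the standard library are available. Lean on these libraries where they do the work, as an engineer would, in place of code of your own. Each camera call takes 0.05 s, during which the arm holds its last target. There are 200 camera calls.

## Working session

There is one attempt and no reset: what is moved stays moved. The work goes in short steps, each a Python script; the robot and the scene stay as the last script left them, time stands still between calls to the robot, and variables do not carry over. Pictures are saved under pics/ and viewed, at most 10 in all, crops included, and the job is handed in when it is done.

```bash
mkdir -p pics; ls
cat > h.py <<'E'
from workcell import bot
import numpy as np, cv2
def snap(n,f=None):
    p=bot.snapshot(n)
    if f: cv2.imwrite('pics/'+f,p['color'][:,:,::-1])
    return p
def proj(p,X):
    c=p['R']@np.asarray(X)+p['t']; s=c[:2]/c[2]; s=s*(1+p['k1']*(s@s))
    f=210/np.tan(np.radians(p['fov_y'])/2); return np.round([s[0]*f+p['cx'],s[1]*f+p['cy']])
E
python3 - <<'E'
from h import *
P={n:snap(n) for n in('top','side')}
cv2.imwrite('pics/a.png',cv2.resize(np.vstack([P['top']['color'],P['side']['color']])[:,:,::-1],None,fx=.7,fy=.7))
for n in P: cv2.imwrite(f'pics/{n}.png',P[n]['color'][:,:,::-1])
for t in ['flask','clear_bottle','amber_bottle','carrier','cell0','cell2','ring_seat','jar_center','beaker','gold_vial']:
  for n in P:
    print(t,n,[(np.round(d['point'],3).tolist(),round(d['conf'],2),proj(P[n],d['point']).tolist()) for d in bot.pinpoint(P[n],t)])
print(bot.get_time())
E
```

```text
pics
flask top [([0.634, -0.261, 0.006], 0.73, [391.0, 176.0])]
flask side [([0.634, -0.26, 0.003], 0.58, [294.0, 173.0])]
clear_bottle top [([0.434, 0.292, -0.001], 0.95, [187.0, 251.0])]
clear_bottle side [([0.433, 0.289, 0.002], 0.68, [287.0, 291.0])]
amber_bottle top [([0.487, -0.366, 0.001], 0.79, [431.0, 230.0]), ([0.453, -0.3, 0.005], 0.77, [408.0, 243.0]), ([0.469, -0.226, -0.002], 0.77, [379.0, 237.0]), ([0.564, -0.058, 0.013], 0.69, [316.0, 201.0])]
amber_bottle side [([0.489, -0.369, 0.001], 0.64, [338.0, 167.0]), ([0.454, -0.296, -0.001], 0.48, [341.0, 180.0]), ([0.471, -0.227, -0.003], 0.47, [331.0, 189.0])]
carrier top [([0.51, 0.02, 0.001], 0.64, [287.0, 222.0])]
carrier side [([0.511, 0.019, -0.004], 0.79, [296.0, 228.0]), ([0.451, -0.302, -0.003], 0.72, [342.0, 179.0]), ([0.576, 0.011, 0.012], 0.46, [280.0, 218.0])]
cell0 top [([0.588, 0.075, 0.014], 0.76, [267.0, 193.0]), ([0.577, 0.011, 0.012], 0.69, [291.0, 197.0]), ([0.566, -0.057, 0.013], 0.67, [316.0, 201.0]), ([0.529, 0.403, 0.001], 0.22, [147.0, 215.0])]
cell0 side [([0.57, -0.054, 0.012], 0.98, [289.0, 207.0
[... 293 characters left out ...]
0]), ([0.529, 0.403, 0.001], 0.22, [147.0, 215.0])]
cell2 side [([0.57, -0.054, 0.012], 0.98, [289.0, 207.0]), ([0.588, 0.074, 0.011], 0.83, [269.0, 229.0]), ([0.576, 0.009, 0.014], 0.79, [280.0, 217.0]), ([0.506, 0.02, -0.002], 0.52, [298.0, 228.0])]
ring_seat top []
ring_seat side [([0.447, 0.03, 0.048], 0.63, [314.0, 224.0])]
jar_center top [([0.577, 0.011, 0.039], 0.6, [291.0, 196.0])]
jar_center side [([0.576, 0.009, 0.045], 0.48, [280.0, 211.0])]
beaker top [([0.657, 0.261, -0.001], 0.85, [199.0, 169.0])]
beaker side [([0.659, 0.256, 0.0], 0.63, [225.0, 262.0])]
gold_vial top [([0.529, 0.404, 0.0], 0.66, [147.0, 215.0])]
gold_vial side [([0.533, 0.405, 0.001], 0.5, [239.0, 310.0])]
1.1
```

View pics/a.png

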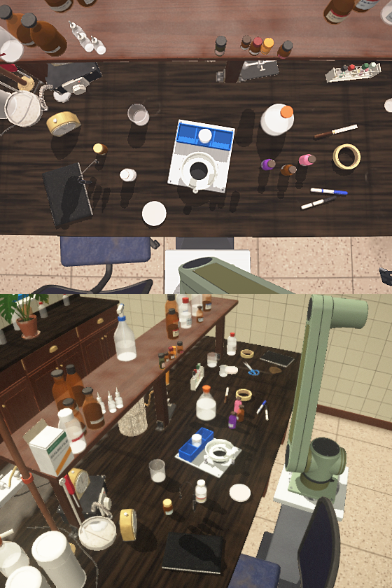

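The overview shows three small bottles that could be the amber one, at top-camera pixels (379,237) purple, (408,243) brown and (431,230) pink. The brown one fits the description. I'll confirm it in an enlarged crop.

Run:
```python
import cv2,numpy as np
a=cv2.imread('pics/top.png'); b=cv2.imread('pics/side.png')
f=lambda i,x,y:cv2.resize(i[y:y+120,x:x+130],None,fx=3,fy=3)
cv2.imwrite('pics/crop.png',np.hstack([f(a,350,140),f(b,260,110)]))
```

```text
(no output)
```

View pics/crop.png

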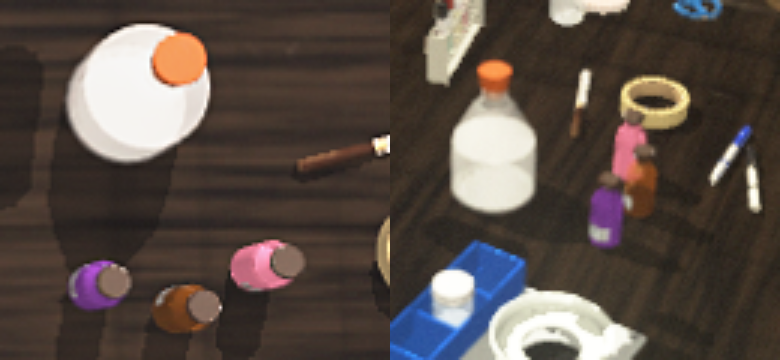

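The crop confirms it. The brown bottle with the dark stopper is the middle of the three, at top pixel (408,243) or about (0.454,-0.298), with purple and pink on either side. The orange-bunged flask stands at (391,176). I'll go to the amber bottle first, closing the fingers along x so they clear both neighbours.

```bash
cat >> h.py <<'E'
def down(x,y,z,a):
    """pose pointing down, fingers closing along world angle a (deg); easiest wrist"""
    best=None
    for k in(90,-90):
        o=[np.pi,0,np.radians((a+k+180)%360-180)]
        q=bot.inverse_kinematics([x,y,z],o)
        if q is not None and (best is None or abs(q[5])<best[0]): best=(abs(q[5]),o)
    return [x,y,z],best[1]
def near(pic,t,xy,r=.03):
    d=[np.array(e['point']) for e in bot.pinpoint(pic,t)]
    d=[e for e in d if np.hypot(*(e[:2]-xy))<r]
    return min(d,key=lambda e:np.hypot(*(e[:2]-xy))) if d else None
E
python3 - <<'E'
from h import *
print(bot.get_eef_rot())
xy=np.array([.4535,-.298])
p,o=down(*xy,.22,7); print(o,bot.inverse_kinematics(p,o))
bot.goto(p,o)
w=snap('wrist','w1.png')
print(near(w,'amber_bottle',xy),near(w,'amber_bottle_center',xy),bot.get_ee_pos(),bot.get_ft_force(),bot.get_time())
E
```

```text
[ 3.14142033e+00 -1.20903890e-05  2.72820706e-01]
[3.141592653589793, 0, np.float64(1.6929693744344996)] [-0.60255217  0.2626799   1.62194934  0.          1.25696341 -0.72472521]
[ 0.4572 -0.3013  0.002 ] [ 0.45   -0.3023  0.0457] [ 0.45295219 -0.29893631  0.21996761] [-1.60324944  0.22441914  0.49197153] 2.7083
```

View pics/w1.png

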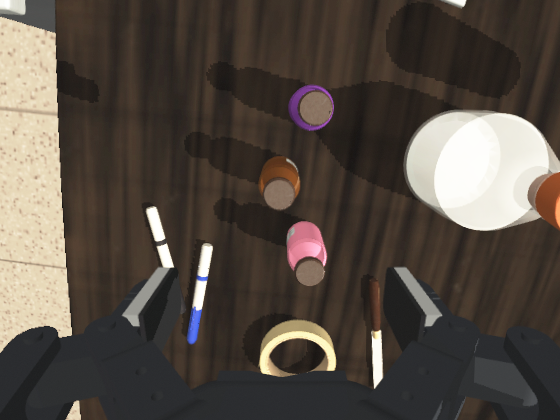

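The wrist view shows the brown bottle at (280,183), between purple (312,107) and pink (306,250). The fingers close left-right, clear of both. All the measurements agree on (0.4535,-0.2995), so I'll grasp it, carry it over cell2 and re-measure the cells on the way.

```bash
cat >> h.py <<'E'
def pick(x,y,z,a,squeeze,lift):
    p,o=down(x,y,z,a); bot.move_linear(p,o,max_speed=.12)
    bot.close(squeeze); print('grip',bot.get_grip_width(),bot.get_finger_force())
    bot.move_linear([x,y,lift],max_speed=.12); print('lifted',bot.get_grip_width(),bot.get_ft_force(),bot.get_time())
E
python3 - <<'E'
from h import *
pick(.4535,-.2995,.064,7,35,.22)
c=np.array([.568,-.0555])
p,o=down(*c,.22,-8.8); bot.goto(p,o)
P=snap('top'),snap('side','s2.png'),snap('wrist','w2.png')
for t,xy in(('cell0',[.588,.0745]),('cell2',c),('carrier',[.51,.02]),('ring_seat',[.451,.029]),('amber_bottle',c)):
    print(t,[near(q,t,np.array(xy),.04) for q in P])
print(bot.get_ee_pos(),bot.get_time())
E
```

```text
grip 0.023243180476916314 34.28477201348869
lifted 0.022911129862736253 [-0.17474371  0.24748266 -2.52589713] 6.2083
cell0 [array([0.5858, 0.0772, 0.0152]), array([0.5865, 0.0752, 0.0122]), array([0.5886, 0.0737, 0.0103])]
cell2 [array([ 0.5656, -0.0556,  0.0152]), array([ 0.5675, -0.055 ,  0.0113]), array([ 0.5649, -0.0578,  0.0109])]
carrier [array([ 0.5065,  0.0209, -0.0014]), array([ 0.5068,  0.0189, -0.0035]), array([0.5064, 0.0193, 0.0013])]
ring_seat [array([0.4469, 0.0296, 0.048 ]), array([0.4487, 0.0264, 0.0466]), None]
amber_bottle [array([ 0.5656, -0.0534,  0.1632]), array([ 0.5631, -0.0537,  0.1561]), array([ 0.5714, -0.0572,  0.1553])]
[ 0.56799856 -0.05541654  0.21998281] 8.1583
```

```bash
cat >> h.py <<'E'
def place(x,y,z,lift):
    """lower to contact near TCP height z, release, retreat"""
    bot.move_linear([x,y,z+.02],max_speed=.12)
    print('contact',bot.move_linear([x,y,z-.003],max_speed=.025,max_force=3),bot.get_ee_pos(),bot.get_ft_force())
    bot.open_gripper(); bot.move_linear([x,y,lift],max_speed=.15)
E
python3 - <<'E'
from h import *
place(.567,-.0558,.076,.23)
w=snap('wrist','w3.png'); s=snap('side')
for q in(s,w): print(near(q,'amber_bottle',np.array([.567,-.056])))
xy=np.array([.4335,.2905])
p,o=down(*xy,.23,0); bot.goto(p,o)
w=snap('wrist')
print(near(w,'clear_bottle',xy),near(w,'clear_bottle_center',xy),bot.get_ee_pos(),bot.get_time())
E
```

```text
contact True [ 0.5667005  -0.05569573  0.07627497] [-0.51622189 -0.61794134  3.14489226]
[ 0.562  -0.0531  0.015 ]
[ 0.5697 -0.0552  0.0132]
[4.324e-01 2.927e-01 2.000e-04] [0.4312 0.2954 0.0533] [0.43420558 0.28965812 0.22993819] 13.6333
```

View pics/w3.png

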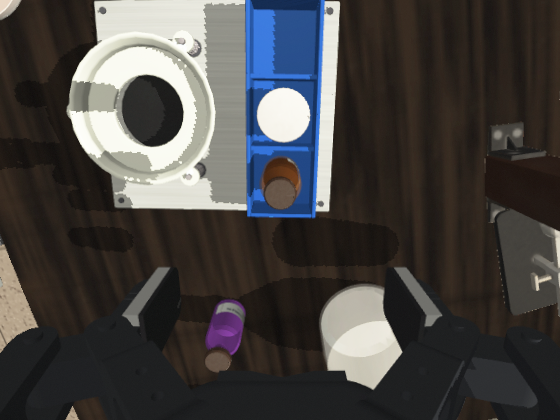

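The wrist view shows the amber bottle upright in the end cell at (281,183), with the jar next to it at (284,115) and the far cell empty. The clear bottle is next.

Run:
```python
from h import *
pick(.4332,.2915,.073,0,35,.22)
p,o=down(.587,.0746,.22,-9); bot.goto(p,o)
P=snap('top'),snap('side'),snap('wrist')
print([near(q,'clear_bottle',np.array(p[:2])) for q in P])
place(.587,.0746,.085,.25)
w=snap('wrist','w4.png'); print(near(w,'clear_bottle',np.array(p[:2])),bot.get_time())
```

```text
grip 0.026460415627506742 34.57883095485158
lifted 0.02677641107069234 [ 0.07403108 -0.43938935 -3.07776895] 17.0417
[array([0.5875, 0.0771, 0.1462]), array([0.5851, 0.0747, 0.1461]), array([0.5868, 0.0766, 0.1428])]
contact True [0.58661529 0.07463822 0.08533113] [-2.09216614  1.01418592  4.08540067]
[0.5856 0.0771 0.0121] 22.1833
```

View pics/w4.png

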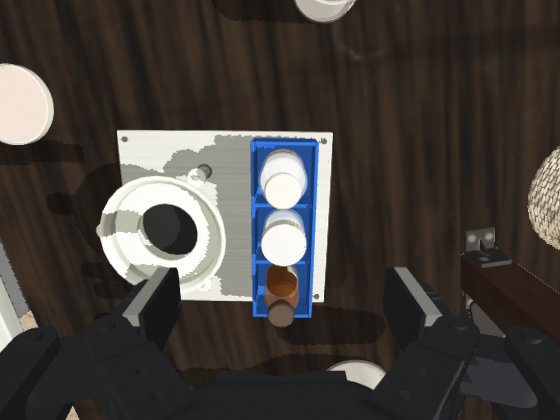

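The clear bottle is at (283,180), the jar at (284,238) and the amber bottle at (281,295), all upright in the crate. Next is the flask.

Run:
```python
from h import *
xy=np.array([.634,-.2605])
p,o=down(.60,-.25,.29,70); bot.goto(p,o)
w=snap('wrist','w5.png')
a=near(w,'flask',xy),near(w,'flask_center',xy); print(a,bot.get_ee_pos())
e=[v[:2] for v in a if v is not None]+[xy,xy]
x,y=np.mean(e,0); print(x,y)
p,o=down(x,y,.26,70); bot.move_linear(p,o)
pick(x,y,.139,70,80,.30)
p,o=down(.448,.0285,.30,81); bot.goto(p,o)
P=snap('top'),snap('side','s6.png'),snap('wrist','w6.png')
for t,c in(('flask',p[:2]),('ring_seat',p[:2]),('carrier',[.508,.0195])): print(t,[near(q,t,np.array(c),.04) for q in P])
print(bot.get_ee_pos(),bot.get_grip_width(),bot.get_time())
```

```text
(array([ 0.6344, -0.2605,  0.0011]), None) [ 0.6002849  -0.24875432  0.28991156]
0.6341333333333333 -0.2605
grip 0.03504502224338784 79.53477693255991
lifted 0.03482584964938113 [ 0.43556397  0.79257773 -5.89082028] 27.2083
flask [None, array([0.4447, 0.027 , 0.1631]), array([0.4446, 0.0296, 0.1604])]
ring_seat [None, array([0.4492, 0.0297, 0.049 ]), None]
carrier [None, array([ 0.5079,  0.0196, -0.0044]), None]
[0.4480071  0.02849049 0.29999093] 0.035138384267407 30.2583
```

View pics/s6.png

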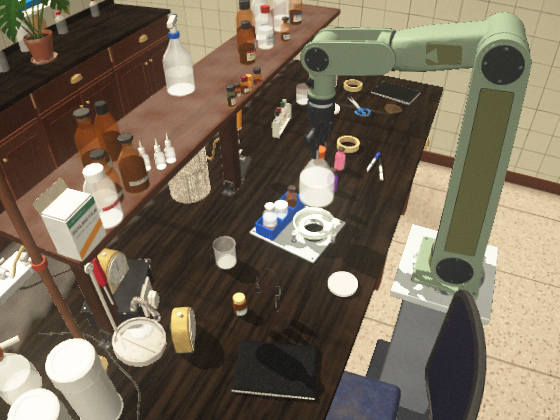

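The flask hangs upright over the ring at about (318,185), with the ring at (315,225) in the side view. I'll shift 1.5 mm in x to centre it, then lower it to contact.

Run:
```python
from h import *
x,y=.4495,.0287
bot.move_linear([x,y,.212],max_speed=.12)
c=bot.move_linear([x,y,.184],max_speed=.03,max_force=4)
print(c,bot.get_ee_pos(),bot.get_ft_force(),bot.get_wrist_torque(),bot.get_grip_width())
P=snap('side'),snap('top')
for t in('flask','ring_seat'): print(t,[near(q,t,np.array([x,y]),.04) for q in P])
print(bot.get_time())
s=P[0]['color'][140:270,230:380,::-1]; cv2.imwrite('pics/s7.png',cv2.resize(s,None,fx=4,fy=4))
```

```text
True [0.44902087 0.02850896 0.18688626] [-0.86422511 -1.34284531  2.36604292] [ 0.0402526  -0.13060146  0.02717746] 0.03535069897938384
flask [array([0.4422, 0.027 , 0.0501]), array([0.4461, 0.0286, 0.0499])]
ring_seat [array([0.4491, 0.0296, 0.0463]), None]
32.2083
```

View pics/s7.png

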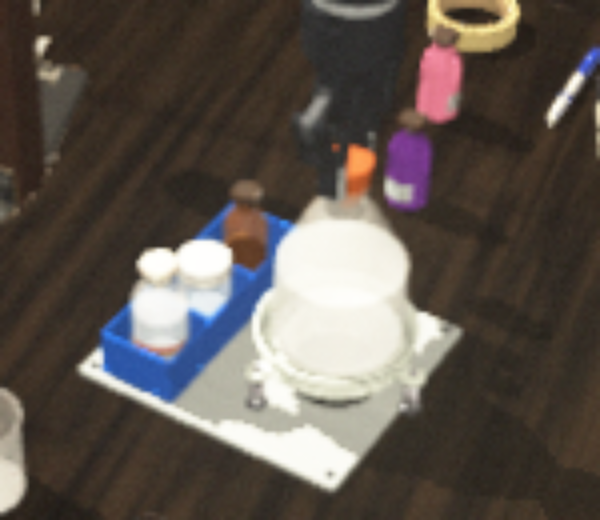

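The crop shows the flask seated inside the collar at (335,330), and contact came at exactly the seat height (TCP z = 0.187). Now I'll press it to the stop.

Run:
```python
from h import *
x,y=.4493,.0286
c=bot.move_linear([x,y,.160],max_speed=.02,max_force=23)
print(c,bot.get_ee_pos(),bot.get_ft_force(),bot.get_grip_width(),bot.get_time())
bot.sleep(.5)
print(bot.get_ee_pos(),bot.get_ft_force(),bot.get_finger_force())
P=snap('side'),snap('top')
for t in('flask','ring_seat'): print(t,[near(q,t,np.array([x,y]),.04) for q in P])
s=P[0]['color'][140:270,230:380,::-1]; cv2.imwrite('pics/s8.png',cv2.resize(s,None,fx=4,fy=4))
```

```text
True [0.44961299 0.02839648 0.16848582] [-1.99997101 -0.39434118 11.65554189] 0.035093133744844844 33.1417
[0.44961135 0.02839509 0.16887888] [-3.16619106 -0.82648818 11.65294812] 82.21035708440468
flask [array([0.4473, 0.0271, 0.0317]), array([0.4437, 0.0288, 0.0329])]
ring_seat [array([0.4502, 0.029 , 0.0292]), None]
```

View pics/s8.png

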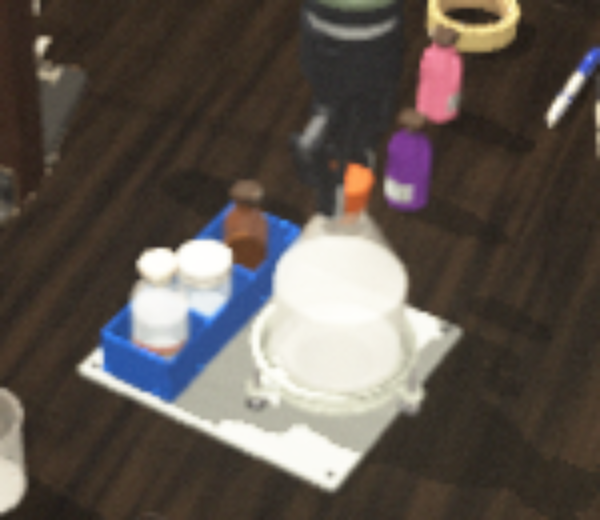

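The ring has sunk about 18 mm with 12 N on the hand, so it is just short of the stop. I'll press further.

Run:
```python
from h import *
for z in(.1675,.166,.1645,.163,.1615,.160,.1585):
    bot.move_linear([.4496,.0285,z],max_speed=.01); bot.sleep(.3)
    f=bot.get_ft_force(); print(z,bot.get_ee_pos()[2],f,bot.get_grip_width())
    if f[2]>26: break
P=snap('side')
for t in('flask','ring_seat'): print(t,near(P,t,np.array([.4496,.0285]),.04))
print(bot.get_time())
```

```text
0.1675 0.1684678330096538 [-1.60085066 -0.87902762 13.50529727] 0.03479787281871519
0.166 0.16767743892253056 [-3.0940817  -0.83941833 16.14605757] 0.03484250279020464
0.1645 0.1676015018785686 [-6.24391069 -0.94069194 24.98562937] 0.03507846980547968
0.163 0.16754033314142333 [-7.55585527 -1.69628886 34.57909502] 0.034913704465670894
flask [0.4454 0.0284 0.0302]
ring_seat [0.4521 0.0282 0.027 ]
36.4917
```

The ring is at its stop: force rises sharply from 16 to 35 N with no further travel, and the seat measures about 0.027 m. I'll ease back to about 25 N, check and hand in.

Run:
```python
from h import *
bot.move_linear([.4494,.0285,.1643],max_speed=.01); bot.sleep(.5)
z,f=bot.get_ee_pos(),bot.get_ft_force(); print(z,f,bot.get_eef_rot(),bot.get_time())
if 20<f[2]<35 and z[2]<.1679: print(bot.sign_off())
```

```text
[0.44972075 0.02830976 0.16758992] [-3.82487954 -1.53059622 25.64769569] [-3.14108939e+00  2.54258384e-03  2.98464654e+00] 37.275
the job is handed in; nothing more can be done
None
```

The job is handed in at about 37 s: the clear and amber bottles stand upright in the two end cells with the jar between them, and the arm is holding the flask in the ring, pressed to its stop with about 26 N.

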